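Point out the uncapped sample tube and log it

ROBOT

A 6-joint arm with a two-finger parallel gripper is mounted at the origin on the work surface. World frame = base frame: x ahead of the robot, y to its left, z up, the work surface at z = 0. Lengths are in m, angles in rad, forces in N, time in s.
With the tool pointing down it reaches from about 0.25 to 0.725 m from the base axis. Payload 4 kg.
Tool frame: the origin (TCP) lies between the finger pads, 19 mm behind the fingertips; this is the grasp point; z points along the fingers, y is the line along which they close (so a half turn about z gives the same grasp; the last joint's range is limited). The gripper opens to 85 mm and grips with 20 to 120 N. Pads are 22 mm wide; open, the fingers measure 114 mm over their backs; the gripper's body (76 mm by 85 mm) begins 54 mm behind the grasp point. The pads swing forward as they close: fully open they stand 13 mm farther back than shut.
Start: joints at [-1.142, 0.241, 0.005, 1.335, 0, 1.571], TCP at [0.208, -0.455, 0.25] pointing down, gripper open.
Joint ranges: [-2.72, 2.72], [-1.05, 1.87], [-1.09, 1.28], [-1.99, 2.15], [-1.42, 1.44], [-3.14, 3.14]. Speed limits (rad/s): [2.79, 2.79, 3.14, 3.14, 3.14, 3.14].

INTERFACE

Orientations are given as a unit quaternion [x, y, z, w].
In Python, from workcell import bot gives the robot as it stands.
- The arm moves only by the tool move_arm, never from a script. Its argument "motion" is a list of rows, each an object of numbers: "x", "y", "z": the shift along the tool's x, y, z in cm; "yaw": the turn about the tool's z in degrees. A call has 1 to 20 rows; each row is the pose to reach, as a shift and turn from the pose commanded when the call began, along the tool's axes at that moment; what a row does not reach only later rows make up. A row lasts 1/8 s, in which the tool goes at most 62.5 mm and 10.7 degrees, less where a joint would pass 70% of its speed; a pose out of reach is approached as far as the arm can. A call with a gripper value outside its range is refused whole. "gripper" is the opening, from -1 (shut) to 1 (fully open), set as the call begins (left out, the last holds). The fingers move at their own pace and stop on an object; the grip force is fixed at half the most. Time passes only in rows, so rows that repeat a pose let the fingers close. It gives the time, the measured TCP pose, the force, the opening and the grip force at its end, in the units of the state.
- bot.get_obs(): the state, without advancing time (a new reading comes with each control period).
- bot.camera(name): name is "scene" or "top"; returns the picture (400x640x3 uint8, blue, green, red); there is no depth.
- bot.camera_model(name): a dict with "K" (3x3 intrinsics, pixels), "world_from_camera" (4x4, takes a point from camera to world coordinates). Camera axes: x right, y down, z forward; pixel columns grow to the right and rows downward; lengths in m; the calibration is good to about 2 mm. A picture is of the moment at which its call begins. camera_model takes no time and is no camera call.
- bot.job_done(): hands the job in; it is judged then, once.
Trained networks look in the newest picture that a camera, given by its name, has taken for a name from the list of things; names that differ only in an ending like _2 or _b are one class to them, and where a whole thing is asked for, a point or a joint stands for the part that bears it (a point fixed in the world has none). Each returns a list of dicts, best first, with "score" (0 to 1); they miss things now and then, are a little off and sometimes report something else, mostly with a low value. They report only what shows in the picture. A call takes as long as a camera call. They do not tell look-alikes from the thing itself.
- bot.cut_out(camera, name): "mask" (400x640 bool, what is visible of it) and "centre" ([row, column] in pixels, amid what is visible of it).
The state is a dict: "clock": time; "joint_pos": joint angles; "joint_vel": joint speeds; "tau": joint torques, N m; "eef_pos": TCP position; "tool_rot": TCP orientation; "ft_force": force on the tool from outside, world axes, zero at the start; "ft_torque": the same for the moment, N m; "grip_width": finger opening in m; "grasp_force": force on a finger pad.
Only numpy, scipy, OpenCV 4.12 (cv2) and the standard library are available. Lean on these libraries where they do the work, as an engineer would, in place of code of your own. Each camera call takes 0.05 s, during which the arm holds its last target. There are 200 camera calls.

TASK

One tube in the rack has lost its cap: show your colleague which by pointing straight down at it, fingertips about three centimetres above its mouth, kept still for about two seconds, then point in the same way at its cap on the bench (the small one, not the wide jar lid). Then log it: press the logger's wide key fully down and let it come up again. Touch no tube, rack or cap, lift and move nothing, bring the fingertips down over no capped tube nor the jar lid, and leave the small key and everything else alone.

Things in the scene. Friction and masses are not known exactly. Their poses are not given: they have to be found in the camera images.
- rack: grey plastic block 116 x 172 x 55 mm (its own x, y, z) fixed on the bench, with two rows of three round holes at 54 mm spacing (rows at x = -27 and +27 mm, columns at y = -54, 0, +54 mm); five holes hold tubes, one is empty. Origin: centre of its underside.
- open_tube: the one tube without a cap: pale hollow plastic sample tube, 30 mm diameter, 112 mm tall, upright and loose in a rack hole, the lower 47 mm inside the rack. It may be in any of the five occupied holes. Origin: centre of its underside (8 mm above the bench), z up.
- open_tube_top (a point): centre of the open mouth of the uncapped tube, at its rim, 112 mm above the tube's underside and so about 120 mm above the bench; z up.
- cap: the screw cap missing from the open tube, lying on the bench mouth up: white plastic ribbed cup, 35 mm (37 over its ribs) diameter, 14 mm high, 12 g, slides easily when touched. Between the rack and the logger. Origin: centre of its underside.
- cap_top (a point): centre of the cap at the height of its upper rim, 14 mm above the bench; z up.
- jar_lid: a bystander: much larger jar lid of the same white plastic lying mouth up, 68 mm diameter, 16 mm high. It may lie nearer to or farther from the robot than the cap. Origin: centre of its underside.
- logger: the sample logger: grey console fixed on the bench at the robot's right, 125 x 175 x 30 mm (own x, y, z), with a dark display on its far (+x) half and two round white push keys on its near half. Origin: centre of its underside; its x points away from the robot, y to the robot's left.
- wide_key_top (a point): centre of the top face of the wide round key (38 mm diameter), the log key, the left one of the two seen from the robot; 25 mm to -x and 42 mm to +y of the logger's centre. It moves with the key and stands about 52 mm above the bench when up, 10 mm above its black collar (54 mm diameter).
- wide_key (a joint): travel of the wide key in m: 0 up, 0.006 fully down; a spring returns it, fully down takes about 4 N. It moves straight down.
- small_key_top (a point): centre of the top face of the small round key (18 mm diameter), the right one of the two; 25 mm to -x and 45 mm to -y of the logger's centre. Not to be pressed.
- small_key (a joint): travel of the small key in m: 0 up, 0.006 fully down.
- capped_tube1: a capped tube in the rack: like the open one but closed with a white ribbed cap 35 mm in diameter, 118 mm tall over the cap. Origin: centre of its underside. It stands 8 mm above the bench, so its cap's top is about 126 mm above the bench.
- capped_tube2: a capped tube in the rack: like the open one but closed with a white ribbed cap 35 mm in diameter, 118 mm tall over the cap. Origin: centre of its underside. It stands 8 mm above the bench, so its cap's top is about 126 mm above the bench.
- capped_tube3: a capped tube in the rack: like the open one but closed with a white ribbed cap 35 mm in diameter, 118 mm tall over the cap. Origin: centre of its underside. It stands 8 mm above the bench, so its cap's top is about 126 mm above the bench.
- capped_tube4: a capped tube in the rack: like the open one but closed with a white ribbed cap 35 mm in diameter, 118 mm tall over the cap. Origin: centre of its underside. It stands 8 mm above the bench, so its cap's top is about 126 mm above the bench.
- white_bottle_a: bystander: white plastic bottle, 70 mm diameter, 140 mm tall, at the far edge. Origin: centre of its underside.
- white_bottle_b: bystander: white plastic bottle, 70 mm diameter, 150 mm tall, at the far edge. Origin: centre of its underside.
- amber_bottle: bystander: amber glass bottle, blue cap, 74 mm diameter, 170 mm tall, at the far edge. Origin: centre of its underside.
- tape_roll: bystander: paper tape roll standing flat, 90 mm diameter, 50 mm high. Origin: centre of its underside.
- pen_pot: bystander: steel pen pot 72 mm diameter, 90 mm tall, pens up to 155 mm. Origin: centre of its underside.
- tip_box: bystander: blue pipette-tip box 85 x 120 x 60 mm, at the robot's left of the rack. Origin: centre of its underside.
- spatula: bystander: steel spatula 190 mm long lying flat at the right. Origin: its underside.
Mind the look-alikes: they are no part of the job. Leave any orange or yellow look-alike of the capped_tube3 alone. What is shaped like the capped_tube1 but green is not meant.

How it is judged:
On the way, in this order (a step that is already met when the one before it is completed fails the run):
1. the tool, pointing down, dwells over the open tube's mouth without contact: tool point within 20 mm sideways and 21 to 85 mm above it, for 1.5 s (horizontal distance between the grasp point and open_tube_top below 0.02 m and z of the grasp point in the frame of open_tube_top between 0.021 and 0.085 m and (angle between the grasp point's own z axis and vertical above 2.35 rad or angle between the grasp point's own z axis and vertical below 0.79 rad)), for 1.5 s.
2. then the tool dwells in the same way over the cap on the bench, for 1.5 s (horizontal distance between the grasp point and cap_top below 0.02 m and z of the grasp point in the frame of cap_top between 0.021 and 0.085 m and (angle between the grasp point's own z axis and vertical above 2.35 rad or angle between the grasp point's own z axis and vertical below 0.79 rad)), for 1.5 s.
3. then the wide key is pressed down by the fingers (at least 4.8 mm of its 6 mm) (value of joint wide_key above 0.0048 m and contact force between the fingers and anything else above 0.5 N), for 0.05 s.
At the end, for the whole second after the job is handed in: Both keys are up again (less than 1.5 mm down), every tube and the cap stand upright (within 0.12 rad), at rest and within 12 mm of where they were, and every bystander is within 15 mm of where it was (value of joint each of wide_key, small_key below 0.0015 m and distance of each of open_tube, capped_tube1, capped_tube2, capped_tube3, capped_tube4, cap from where it was at the start of the episode below 0.012 m and angle between each of open_tube, capped_tube1, capped_tube2, capped_tube3, capped_tube4, cap's own z axis and vertical below 0.12 rad and linear speed of each of open_tube, capped_tube1, capped_tube2, capped_tube3, capped_tube4, cap below 0.02 m/s and distance of each of white_bottle_a, white_bottle_b, amber_bottle, tape_roll, pen_pot, tip_box, spatula, jar_lid from where it was at the start of the episode below 0.015 m); the robot touches nothing.
It fails at once if the robot touches a tube, the rack or the cap (more than 0.3 N) (contact force between any of the fingers, the arm and rack above 0.3 N or contact force between any of the fingers, the arm and open_tube above 0.3 N or contact force between any of the fingers, the arm and capped_tube1 above 0.3 N or contact force between any of the fingers, the arm and capped_tube2 above 0.3 N or contact force between any of the fingers, the arm and capped_tube3 above 0.3 N or contact force between any of the fingers, the arm and capped_tube4 above 0.3 N or contact force between any of the fingers, the arm and cap above 0.3 N).
It fails at once if the tool point comes low over a capped tube (within 18 mm sideways and less than 60 mm above its top) or over the jar lid (within 30 mm sideways and less than 60 mm above it) ((horizontal distance between the grasp point and capped_tube1 below 0.018 m and z of the grasp point in the frame of capped_tube1 below 0.178 m) or (horizontal distance between the grasp point and capped_tube2 below 0.018 m and z of the grasp point in the frame of capped_tube2 below 0.178 m) or (horizontal distance between the grasp point and capped_tube3 below 0.018 m and z of the grasp point in the frame of capped_tube3 below 0.178 m) or (horizontal distance between the grasp point and capped_tube4 below 0.018 m and z of the grasp point in the frame of capped_tube4 below 0.178 m) or (horizontal distance between the grasp point and jar_lid below 0.03 m and z of the grasp point in the frame of jar_lid below 0.076 m)).
It fails at once if the small key is pressed (more than 2.5 mm) (value of joint small_key above 0.0025 m).
It fails at once if a tube or the cap is shifted, lifted or carried (distance of any of open_tube, capped_tube1, capped_tube2, capped_tube3, capped_tube4, cap from where it was at the start of the episode above 0.012 m).
It fails at once if a bystander is disturbed (moved more than 15 mm) (distance of any of white_bottle_a, white_bottle_b, amber_bottle, tape_roll, pen_pot, tip_box, spatula, jar_lid from where it was at the start of the episode above 0.015 m).
It also fails if it takes over 51 s, if anything falls off the work surface, if the arm or the gripper's body presses on something with over 40 N, if the wrist force passes 120 N, or if a joint passes its speed limit or range.

## Working session

There is one attempt and no reset: what is moved stays moved. The work goes in short steps, Python scripts to look and compute and a tool call to move; the robot and the scene stay as the last step left them, time stands still between calls to the robot, and variables do not carry over. Pictures are saved under pics/ and viewed, at most 10 in all, crops included, and the job is handed in when it is done.

Besides the shell and the picture viewer there is one more tool, called as name([rows], argument=value, ...), one row to a line, values as JSON. move_arm: Moves the arm, as the interface text tells. Its arguments: {"type":"object","properties":{"motion":{"type":"array"},"gripper":{"type":"number"}},"required":["motion"]}

```bash
mkdir -p pics
python3 - <<'E'
from workcell import bot
import cv2
for c in("scene","top"):
    cv2.imwrite(f"pics/{c}0.png",bot.camera(c))
    m=bot.camera_model(c);print(c,m["K"],m["world_from_camera"])
    for n in("open_tube","capped_tube1","cap","jar_lid","logger","wide_key_top","small_key_top","rack"):
        print(n,[(round(d["score"],2),[round(float(x)) for x in d["centre"]],int(d["mask"].sum())) for d in bot.cut_out(c,n)])
o=bot.get_obs();print(o["clock"],o["eef_pos"],o["tool_rot"])
E
```

```text
scene [[383.98512514   0.         319.4760363 ]
 [  0.         383.98512514 196.82484977]
 [  0.           0.           1.        ]] [[-0.74095084  0.47988357 -0.46979103  1.06870888]
 [ 0.67154044  0.53469358 -0.51296804  0.50644753]
 [ 0.00502931 -0.69556778 -0.71844288  0.82593007]
 [ 0.          0.          0.          1.        ]]
open_tube [(0.52, [241, 418], 330)]
capped_tube1 [(0.93, [232, 369], 372), (0.92, [218, 435], 490), (0.84, [242, 392], 388), (0.82, [193, 375], 346), (0.82, [204, 350], 417), (0.76, [226, 402], 281)]
cap [(0.7, [199, 338], 403), (0.49, [224, 317], 135)]
jar_lid [(0.7, [200, 338], 372), (0.15, [159, 288], 1589)]
logger [(0.65, [160, 288], 1690), (0.58, [259, 302], 1182)]
wide_key_top [(0.65, [157, 299], 94)]
small_key_top []
rack [(0.73, [259, 396], 2504)]
top [[383.22221426   0.         325.61535309]
 [  0.         383.22221426 202.61195244]
 [  0.           0.           1.        ]] [[-0.02377683 -0.99643438  0.08095172  0.49851002]
 [-0.99970293  0.02413244  0.00341713 -0.00734514]
 [-0.00535851 -0.08084642 -0.99671217  1.16341063]
 [ 0.          0.          0.          1.        ]]
open_tube [(0.62, [234, 236], 154)]
capped_tube1 [(0.73, [228, 255], 168), (0.69, [208, 250], 192), (0.67, [252, 308], 152), (0.63, [272, 247], 218), (0.62, [208, 266], 165), (0.56, [228, 273], 136)]
cap [(0.66, [197, 328], 126), (0.65, [153, 294], 574)]
jar_lid [(0.77, [228, 338], 406)]
logger [(0.92, [231, 418], 2546)]
wide_key_top [(0.59, [235, 400], 145), (0.59, [227, 275], 167)]
small_key_top []
rack [(0.64, [218, 259], 1612)]
0.9 [ 0.2078797  -0.45474594  0.25003409] [ 9.77106161e-01  2.12752321e-01 -4.18262706e-06  2.33586251e-05]
```

Run:
```python
import cv2
for c,(a,b,x,y) in dict(top=(130,310,200,470),scene=(130,310,230,480)).items():
    i=cv2.imread(f"pics/{c}0.png")[a:b,x:y];cv2.imwrite(f"pics/{c}0c.png",cv2.resize(i,None,fx=2.95,fy=2.95,interpolation=cv2.INTER_CUBIC))
```

```text
(no output)
```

View pics/top0c.png

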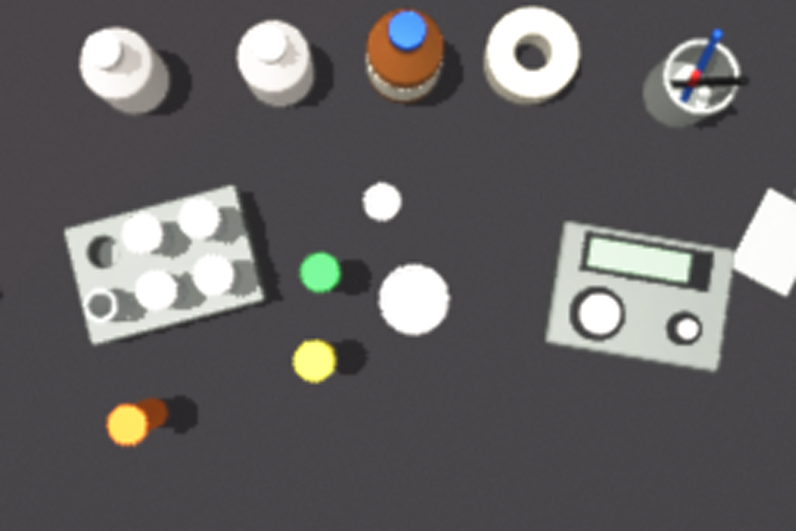

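View pics/scene0c.png

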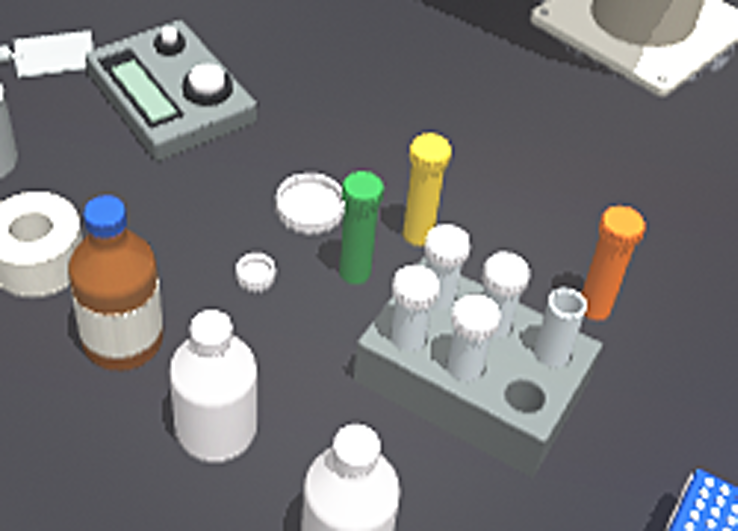

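View pics/top0.png

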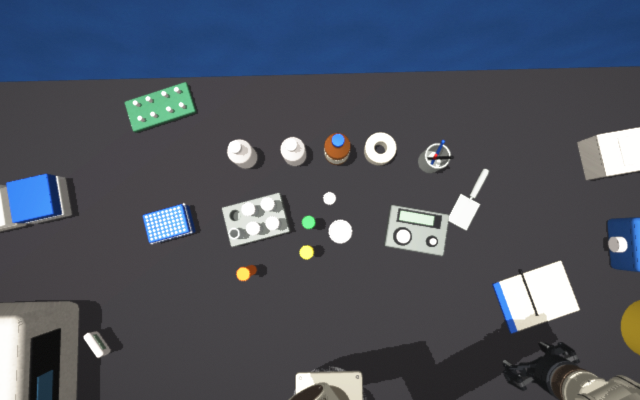

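The top view shows the open tube as a ring at about (234,233). The small cap is at (329,198), the jar lid at (340,231), the wide key at (403,236) and the small key at (433,241). In the scene view, the open mouth is at about (422,233), the cap at (317,221) and the wide key at (301,156). Next I triangulate these.

```bash
cat > h.py <<'E'
import numpy as np
from workcell import bot
M={c:bot.camera_model(c) for c in("top","scene")}
def ray(c,p):
    T=M[c]["world_from_camera"];T=np.array(T);d=T[:3,:3]@np.linalg.solve(M[c]["K"],[p[0],p[1],1]);return T[:3,3],d/np.linalg.norm(d)
def tri(a,b):
    A=0;r=0;L=[ray("top",a),ray("scene",b)]
    for o,d in L:
        P=np.eye(3)-np.outer(d,d);A=A+P;r=r+P@o
    x=np.linalg.solve(A,r);return x,[np.linalg.norm((np.eye(3)-np.outer(d,d))@(x-o)) for o,d in L]
def atz(c,p,z):
    o,d=ray(c,p);return o+d*(z-o[2])/d[2]
E
python3 - <<'E'
from h import *
np.set_printoptions(precision=4,suppress=True)
f=2.95
t=lambda u,v:(200+u/f,130+v/f); s=lambda u,v:(230+u/f,130+v/f)
for n,a,b,z in [("open",(101,305),(568,303),.12),("cap",(382,202),(256,268),.014),("lid",(414,299),(311,202),.016),("wide",(599,313),(208,79),.052),("small",(687,328),(170,36),.052),
 ("green",(320,272),(363,186),.126),("yellow",(314,361),(430,148),.126),("orange",(127,425),(623,224),.126),("c1",(156,291),(507,271),.126),("c2",(213,275),(447,244),.126),("c3",(142,233),(477,315),.126),("c4",(200,217),(416,286),.126)]:
    print(n,*tri(t(*a),s(*b)),atz("top",t(*a),z),atz("scene",s(*b),z))
# rack-hole check: opaque rack corners at z=.055
R=np.array([atz("top",t(*p),.055) for p in [(65,230),(235,186),(264,300),(93,344)]]);print(R,R.mean(0))
L=np.array([atz("top",t(*p),.03) for p in [(566,222),(735,250),(717,370),(546,342)]]);print(L.mean(0),L)
E
```

```text
open [0.5043 0.2488 0.1167] [np.float64(0.0017907934215729228), np.float64(0.001790793421572895)] [0.5054 0.2465 0.12  ] [0.5056 0.2512 0.12  ]
cap [ 0.6035 -0.0143  0.0084] [np.float64(0.0015735159457395476), np.float64(0.0015735159457396025)] [ 0.6041 -0.0154  0.014 ] [ 0.6057 -0.0095  0.014 ]
lid [ 0.5032 -0.0441  0.0058] [np.float64(0.0020832562658123378), np.float64(0.002083256265812302)] [ 0.5046 -0.0453  0.016 ] [ 0.5089 -0.0357  0.016 ]
wide [ 0.4847 -0.2247  0.0431] [np.float64(0.0023463777086380516), np.float64(0.002346377708638062)] [ 0.4864 -0.2247  0.052 ] [ 0.4899 -0.2145  0.052 ]
small [ 0.4678 -0.3107  0.0423] [np.float64(0.0025443034415296357), np.float64(0.002544303441529721)] [ 0.4698 -0.3099  0.052 ] [ 0.4737 -0.2985  0.052 ]
green [0.5301 0.0455 0.1143] [np.float64(0.0015065400393830097), np.float64(0.0015065400393830379)] [0.5307 0.0438 0.126 ] [0.5379 0.0542 0.126 ]
yellow [0.4487 0.0523 0.1137] [np.float64(0.0009389844230641677), np.float64(0.0009389844230640951)] [0.4498 0.0509 0.126 ] [0.4587 0.0608 0.126 ]
orange [0.3942 0.2258 0.1116] [np.float64(0.0009305
[... 221 characters left out ...]
4 0.1999 0.126 ]
c2 [0.53   0.1438 0.1192] [np.float64(0.0009289130122201987), np.float64(0.0009289130122201681)] [0.5303 0.142  0.126 ] [0.5345 0.1479 0.126 ]
c3 [0.57   0.2094 0.1199] [np.float64(0.0015561994123616486), np.float64(0.0015561994123616497)] [0.5705 0.2069 0.126 ] [0.5732 0.2131 0.126 ]
c4 [0.5833 0.1561 0.1186] [np.float64(0.0020714534747960853), np.float64(0.0020714534747961143)] [0.584  0.1534 0.126 ] [0.5869 0.1613 0.126 ]
[[0.5802 0.2974 0.055 ]
 [0.6197 0.1295 0.055 ]
 [0.5069 0.1027 0.055 ]
 [0.468  0.2703 0.055 ]] [0.5437 0.2    0.055 ]
[ 0.5024 -0.2715  0.03  ] [[ 0.578  -0.1995  0.03  ]
 [ 0.5458 -0.3675  0.03  ]
 [ 0.427  -0.3437  0.03  ]
 [ 0.4587 -0.1751  0.03  ]]
```

Heights agree with the text to within calibration, and the rack geometry and logger-frame check both fit. Open mouth ≈ (0.505, 0.248), cap ≈ (0.604, -0.014), wide key ≈ (0.486, -0.224). I start by moving halfway towards the open tube at z = 0.25 with the fingers shut.

move_arm([
  {"x": 3.5, "y": -3.2, "yaw": -5.6},
  {"x": 7, "y": -6.4, "yaw": -11},
  {"x": 10.5, "y": -9.7, "yaw": -17},
  {"x": 14, "y": -12.9, "yaw": -22},
  {"x": 17.6, "y": -16.1, "yaw": -28},
  {"x": 21.1, "y": -19.3, "yaw": -34},
  {"x": 24.6, "y": -22.5, "yaw": -39},
  {"x": 28.1, "y": -25.8, "yaw": -45},
  {"x": 28.1, "y": -25.8, "yaw": -45},
], gripper=-1)

```text
invalid input at $.motion[0]: expected keys x, y, z, yaw
```

move_arm([
  {"x": 3.5, "y": -3.2, "z": 0, "yaw": -5.6},
  {"x": 7, "y": -6.4, "z": 0, "yaw": -11},
  {"x": 10.5, "y": -9.7, "z": 0, "yaw": -17},
  {"x": 14, "y": -12.9, "z": 0, "yaw": -22},
  {"x": 17.6, "y": -16.1, "z": 0, "yaw": -28},
  {"x": 21.1, "y": -19.3, "z": 0, "yaw": -34},
  {"x": 24.6, "y": -22.5, "z": 0, "yaw": -39},
  {"x": 28.1, "y": -25.8, "z": 0, "yaw": -45},
  {"x": 28.1, "y": -25.8, "z": 0, "yaw": -45},
], gripper=-1)

```text
clock: 2.02
eef_pos: [0.357, -0.1008, 0.2502]
tool_rot: [0.819, 0.573, 0.0, 0.0]
ft_force: [-0.5, 0.3, -0.2]
grip_width: -0.0001
grasp_force: 0.0
```

move_arm([
  {"x": 4.7, "y": 0.25, "z": 0, "yaw": -5.6},
  {"x": 9.5, "y": 0.5, "z": 0, "yaw": -11},
  {"x": 14.2, "y": 0.75, "z": 0, "yaw": -17},
  {"x": 18.9, "y": 1, "z": 0, "yaw": -22},
  {"x": 23.7, "y": 1.25, "z": 0, "yaw": -28},
  {"x": 28.4, "y": 1.5, "z": 0, "yaw": -34},
  {"x": 33.1, "y": 1.75, "z": 0, "yaw": -39},
  {"x": 37.9, "y": 2, "z": 0, "yaw": -45},
  {"x": 37.9, "y": 2, "z": 0, "yaw": -45},
  {"x": 37.9, "y": 2, "z": 0, "yaw": -45},
])

```text
clock: 3.28
eef_pos: [0.5072, 0.2436, 0.2495]
tool_rot: [0.541, 0.841, -0.001, -0.0]
ft_force: [0.2, -0.3, -0.4]
grip_width: -0.0002
grasp_force: 0.0
```

Run:
```python
from workcell import bot
import cv2,numpy as np
o=[]
for c,(x,y) in dict(top=(190,180),scene=(360,130)).items():
    i=bot.camera(c);o.append(cv2.resize(i[y:y+120,x:x+120],(400,400),interpolation=cv2.INTER_CUBIC))
cv2.imwrite("pics/over.png",np.hstack(o))
```

```text
(no output)
```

View pics/over.png

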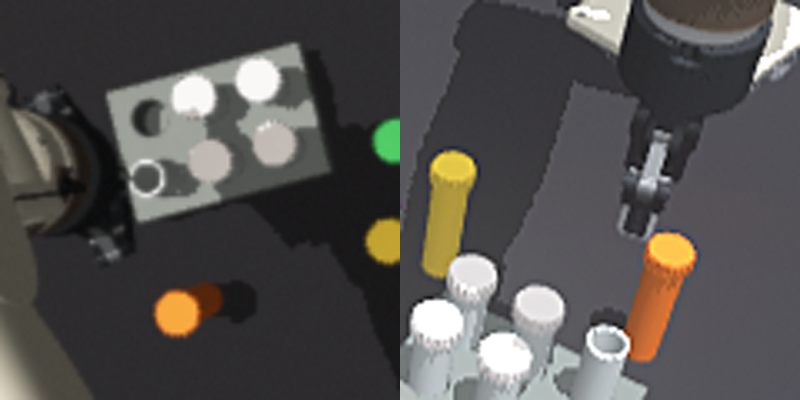

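The left (top) view has the gripper body just left of the open ring at crop (147,178), which fits the perspective at this height. In the right view the shut fingertips hang above the open tube at crop (605,345). Next I descend and dwell for 2 s.

move_arm([
  {"x": 0.5, "y": 0, "z": 2.7, "yaw": 0},
  {"x": 0.5, "y": 0, "z": 5.5, "yaw": 0},
  {"x": 0.5, "y": 0, "z": 8, "yaw": 0},
  {"x": 0.5, "y": 0, "z": 8, "yaw": 0},
  {"x": 0.5, "y": 0, "z": 8, "yaw": 0},
  {"x": 0.5, "y": 0, "z": 8, "yaw": 0},
  {"x": 0.5, "y": 0, "z": 8, "yaw": 0},
  {"x": 0.5, "y": 0, "z": 8, "yaw": 0},
  {"x": 0.5, "y": 0, "z": 8, "yaw": 0},
  {"x": 0.5, "y": 0, "z": 8, "yaw": 0},
  {"x": 0.5, "y": 0, "z": 8, "yaw": 0},
  {"x": 0.5, "y": 0, "z": 8, "yaw": 0},
  {"x": 0.5, "y": 0, "z": 8, "yaw": 0},
  {"x": 0.5, "y": 0, "z": 8, "yaw": 0},
  {"x": 0.5, "y": 0, "z": 8, "yaw": 0},
  {"x": 0.5, "y": 0, "z": 8, "yaw": 0},
  {"x": 0.5, "y": 0, "z": 8, "yaw": 0},
  {"x": 0.5, "y": 0, "z": 8, "yaw": 0},
  {"x": 0.5, "y": 0, "z": 8, "yaw": 0},
  {"x": 0.5, "y": 0, "z": 8, "yaw": 0},
])

```text
clock: 5.88
eef_pos: [0.5052, 0.2495, 0.17]
tool_rot: [0.54, 0.841, 0.0, 0.0]
ft_force: [-0.5, 0.2, -0.6]
grip_width: 0.0001
grasp_force: 0.0
```

Run:
```python
from workcell import bot
import cv2,numpy as np
i=bot.camera("scene");cv2.imwrite("pics/dwell1.png",cv2.resize(i[150:270,360:480],(480,480),interpolation=cv2.INTER_CUBIC))
```

```text
(no output)
```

View pics/dwell1.png

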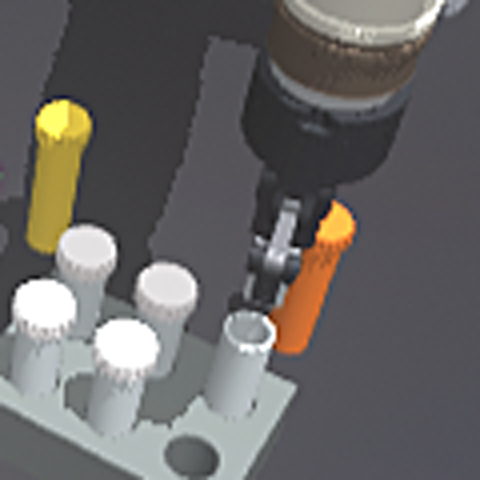

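The fingertips at crop (250,298) are straight above the open mouth at (249,330), with no contact. Now I rise and go over to the cap.

move_arm([
  {"x": 0, "y": 0, "z": -4, "yaw": 0},
  {"x": 0, "y": 0, "z": -8, "yaw": 0},
  {"x": -4, "y": -0.3, "z": -8, "yaw": 4},
  {"x": -8, "y": -0.6, "z": -8, "yaw": 8},
  {"x": -12, "y": -0.8, "z": -8, "yaw": 12},
  {"x": -16, "y": -1.1, "z": -8, "yaw": 16},
  {"x": -20, "y": -1.4, "z": -8, "yaw": 20},
  {"x": -24, "y": -1.6, "z": -8, "yaw": 24},
  {"x": -28.1, "y": -1.9, "z": -8, "yaw": 27},
  {"x": -28.1, "y": -1.9, "z": -8, "yaw": 27},
  {"x": -28.1, "y": -1.9, "z": -8, "yaw": 27},
  {"x": -28.1, "y": -1.9, "z": -8, "yaw": 27},
])

```text
clock: 7.42
eef_pos: [0.6044, -0.0129, 0.2501]
tool_rot: [0.721, 0.693, 0.0, -0.0]
ft_force: [0.8, -0.2, 0.3]
grip_width: 0.0003
grasp_force: 0.0
```

move_arm([
  {"x": 0, "y": 0, "z": 5, "yaw": 0},
  {"x": 0, "y": 0, "z": 10, "yaw": 0},
  {"x": 0, "y": 0, "z": 15, "yaw": 0},
  {"x": 0, "y": 0, "z": 18.5, "yaw": 0},
  {"x": 0, "y": 0, "z": 18.5, "yaw": 0},
  {"x": 0, "y": 0, "z": 18.5, "yaw": 0},
  {"x": 0, "y": 0, "z": 18.5, "yaw": 0},
  {"x": 0, "y": 0, "z": 18.5, "yaw": 0},
  {"x": 0, "y": 0, "z": 18.5, "yaw": 0},
  {"x": 0, "y": 0, "z": 18.5, "yaw": 0},
  {"x": 0, "y": 0, "z": 18.5, "yaw": 0},
  {"x": 0, "y": 0, "z": 18.5, "yaw": 0},
  {"x": 0, "y": 0, "z": 18.5, "yaw": 0},
  {"x": 0, "y": 0, "z": 18.5, "yaw": 0},
  {"x": 0, "y": 0, "z": 18.5, "yaw": 0},
  {"x": 0, "y": 0, "z": 18.5, "yaw": 0},
  {"x": 0, "y": 0, "z": 18.5, "yaw": 0},
  {"x": 0, "y": 0, "z": 18.5, "yaw": 0},
  {"x": 0, "y": 0, "z": 18.5, "yaw": 0},
  {"x": 0, "y": 0, "z": 18.5, "yaw": 0},
])

```text
clock: 9.93
eef_pos: [0.6047, -0.014, 0.065]
tool_rot: [0.722, 0.692, -0.0, -0.0]
ft_force: [0.5, 1.0, -0.4]
grip_width: -0.0002
grasp_force: 0.0
```

Run:
```python
from workcell import bot
import cv2,numpy as np
i=bot.camera("scene");cv2.imwrite("pics/dwell2.png",cv2.resize(i[140:260,250:390],(560,480),interpolation=cv2.INTER_CUBIC))
```

```text
(no output)
```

View pics/dwell2.png

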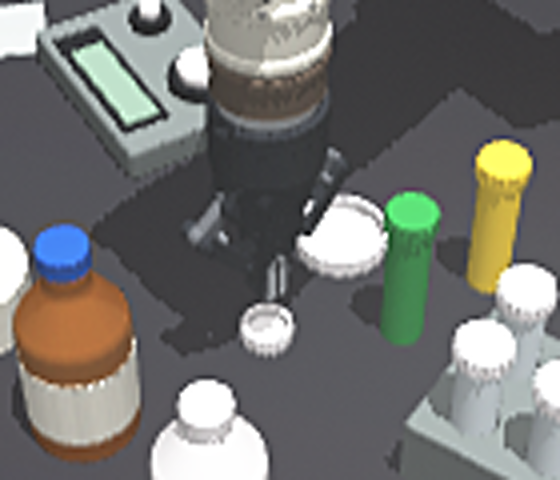

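The fingertips at crop (275,295) hang over the small cap at (267,322), clear of it and well away from the jar lid at (343,235). Next I rise and go to the wide key.

move_arm([
  {"x": 0, "y": 0, "z": -5, "yaw": 0},
  {"x": 0, "y": 0, "z": -10, "yaw": 0},
  {"x": 0, "y": 0, "z": -14, "yaw": 0},
  {"x": -3.6, "y": -1.8, "z": -14, "yaw": 4},
  {"x": -7.1, "y": -3.6, "z": -14, "yaw": 8},
  {"x": -10.7, "y": -5.4, "z": -14, "yaw": 12},
  {"x": -14.2, "y": -7.2, "z": -14, "yaw": 16},
  {"x": -17.8, "y": -9.1, "z": -14, "yaw": 20},
  {"x": -21.4, "y": -10.9, "z": -14, "yaw": 23},
  {"x": -21.4, "y": -10.9, "z": -14, "yaw": 23},
  {"x": -21.4, "y": -10.9, "z": -11, "yaw": 23},
  {"x": -21.4, "y": -10.9, "z": -8, "yaw": 23},
  {"x": -21.4, "y": -10.9, "z": -5, "yaw": 23},
  {"x": -21.4, "y": -10.9, "z": -3, "yaw": 23},
  {"x": -21.4, "y": -10.9, "z": -3, "yaw": 23},
  {"x": -21.4, "y": -10.9, "z": -3, "yaw": 23},
])

```text
clock: 11.98
eef_pos: [0.4876, -0.223, 0.0959]
tool_rot: [0.845, 0.534, 0.0, 0.001]
ft_force: [0.7, 0.6, 0.8]
grip_width: -0.0002
grasp_force: 0.0
```

Run:
```python
from workcell import bot
import cv2,numpy as np
i=bot.camera("scene");cv2.imwrite("pics/key.png",cv2.resize(i[90:210,230:350],(600,600),interpolation=cv2.INTER_CUBIC))
```

```text
(no output)
```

View pics/key.png

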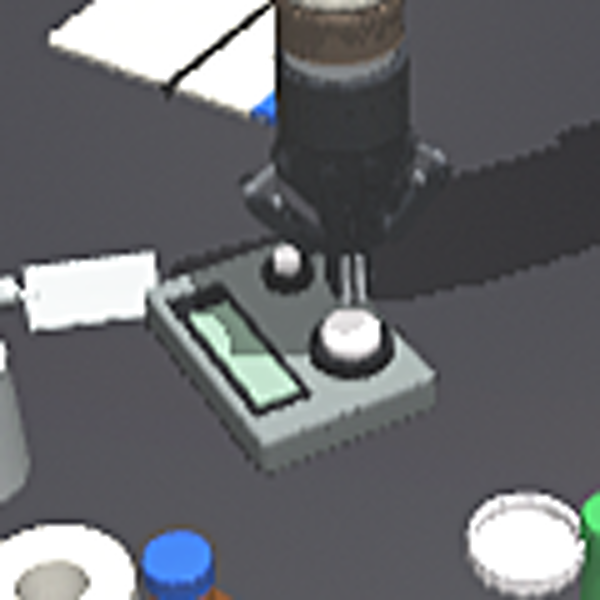

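The fingertips at crop (352,300) are centred just above the wide key at (350,330), and the small key at (287,258) is clear. Now I press gently.

move_arm([
  {"x": 0, "y": 0, "z": 1, "yaw": 0},
  {"x": 0, "y": 0, "z": 2, "yaw": 0},
  {"x": 0, "y": 0, "z": 2.4, "yaw": 0},
  {"x": 0, "y": 0, "z": 2.7, "yaw": 0},
  {"x": 0, "y": 0, "z": 2.9, "yaw": 0},
  {"x": 0, "y": 0, "z": 3, "yaw": 0},
  {"x": 0, "y": 0, "z": 3.1, "yaw": 0},
  {"x": 0, "y": 0, "z": 3.1, "yaw": 0},
  {"x": 0, "y": 0, "z": 3.1, "yaw": 0},
])

```text
clock: 13.15
eef_pos: [0.4865, -0.2231, 0.0647]
tool_rot: [0.845, 0.534, -0.0, 0.0]
ft_force: [-5.1, 1.4, 6.9]
grip_width: 0.0001
grasp_force: 3.5
```

A vertical force of 6.9 N is more than the 4 N needed, so the key should be on its stop. I press slightly further to confirm it bottoms out, then release.

move_arm([
  {"x": 0, "y": 0, "z": 0.1, "yaw": 0},
  {"x": 0, "y": 0, "z": 0.1, "yaw": 0},
  {"x": 0, "y": 0, "z": 0.1, "yaw": 0},
])

```text
clock: 13.52
eef_pos: [0.4866, -0.2231, 0.0646]
tool_rot: [0.845, 0.534, 0.0, 0.0]
ft_force: [-5.0, 2.4, 12.7]
grip_width: 0.0002
grasp_force: 6.3
```

Force rose to 12.7 N with no further travel, so the key is fully down. Releasing and retreating.

move_arm([
  {"x": 0, "y": 0, "z": -0.5, "yaw": 0},
  {"x": 0, "y": 0, "z": -2, "yaw": 0},
  {"x": 0, "y": 0, "z": -6, "yaw": 0},
  {"x": 0, "y": 0, "z": -10, "yaw": 0},
  {"x": 0, "y": 0, "z": -14, "yaw": 0},
  {"x": 0, "y": 0, "z": -14, "yaw": 0},
  {"x": 0, "y": 0, "z": -14, "yaw": 0},
  {"x": 0, "y": 0, "z": -14, "yaw": 0},
  {"x": 0, "y": 0, "z": -14, "yaw": 0},
])

```text
clock: 14.65
eef_pos: [0.4861, -0.2229, 0.2018]
tool_rot: [0.845, 0.534, -0.001, -0.001]
ft_force: [0.5, 0.7, -0.7]
grip_width: 0.0002
grasp_force: 0.0
```

Run:
```python
from workcell import bot
import cv2
cv2.imwrite("pics/end.png",bot.camera("scene"))
```

```text
(no output)
```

View pics/end.png

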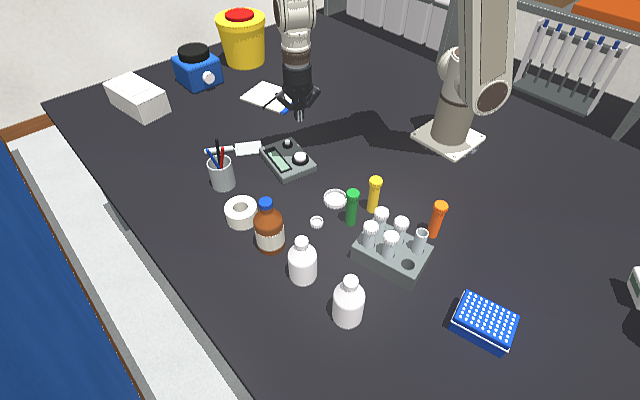

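The arm is clear, and the wide key at (301,157) is up again. The cap at (317,222) and the tubes are where they were.

```bash
python3 -c "
from workcell import bot
print(bot.job_done())"
```

```text
the job is handed in; nothing more can be done
None
```

I pointed at the open tube and then at its cap for about 2 s each, pressed the wide key fully down and let it come up, touched nothing else that I could see, and handed the job in at about 15 s; no verdict came back.

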